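Tip a brake pad over the tray rim, lining up beside its mate

ROBOT

A 6-joint arm with a two-finger parallel gripper is mounted at the origin on a cart in front of the work surface, level with it; the furniture and walls round the work are solid. World frame = base frame: x ahead of the robot, y to its left, z up, the work surface at z = 0. Lengths are in mm, angles in rad, forces in N, time in s.
With the tool pointing down it reaches from about 350 to 725 mm from the base axis. Payload 6 kg.
Tool frame: the origin (TCP) lies midway between the tips of the shut fingers; the grasp point (between the pads) lies 19 mm behind it; z points along the fingers, y is the direction in which the jaws open and shut (so a half turn about z gives the same grasp; the last joint's range is limited). The gripper opens to 85 mm and grips with 20 to 120 N. Pads are 22 mm wide; open, the fingers measure 114 mm over their backs; the gripper's body (76 mm by 85 mm) begins 54 mm behind the grasp point. The pads swing forward as they close: fully open they stand 13 mm farther back than shut.
Start: joints at [1.585, 0.04, 0.085, 0, -1.615, -0.334], TCP at [188.599, 569.565, 231.261] pointing down, gripper open.
Joint ranges: [-2.56, 2.56], [-1.29, 2.01], [-1.08, 1.49], [-3.29, 1.98], [-2.81, -0.18], [-2.99, 2.99]. Speed limits (rad/s): [2.57, 2.57, 3.01, 3.14, 3.14, 3.14].

INTERFACE

Orientations are given as a unit quaternion [w, x, y, z].
In Python, from rig import manip gives the robot as it stands.
- The arm moves only by the tool move_arm, never from a script. Its argument "series" is a list that holds one entry, the list of rows, each a list of 6 numbers: the shift along the tool's x, y, z in mm, then the turn, a rotation vector about the tool's x, y, z in rad. A call has exactly 5 rows; each row is the pose to reach, as a shift and turn from the pose measured when the call began, along the tool's axes at that moment; what a row does not reach only later rows make up. A row lasts 1/10 s, in which the tool goes at most 50 mm and 8.59 degrees, less where a joint would pass 70% of its speed; a pose out of reach is approached as far as the arm can. A call with a gripper value outside its range is refused whole. "jaw" is the finger opening in mm, from 0 to 85.4, set as the call begins (left out, the last holds). The fingers move at their own pace and stop on an object; the grip force is fixed at half the most. Time passes only in rows, so rows that repeat a pose let the fingers close, or fill a call up. It gives the time, the measured TCP pose, the force and the opening at its end, in the units of the state.
- manip.get_state(): the state, without advancing time (a new reading comes with each control period).
- manip.get_image(name): name is "scene" or "top"; returns a dict with "pixels" (400x640x3 uint8, red, green, blue), "fx", "fy", "cx", "cy" (pixels), "k1" (the pictures are not rectified: a ray, as slopes to the right and down, at radius r is drawn at 1 + k1 r^2 times it, then the intrinsics apply), "origin" and "attitude" of the camera in the world. Camera axes: x right, y down, z forward; pixel columns grow to the right and rows downward; lengths in mm; the calibration is good to about 2 mm. A picture is of the moment at which its call begins. There is no depth.
- manip.sign_off(): hands the job in, once; it reports no verdict.
Trained networks look in the newest picture that a camera, given by its name, has taken for a name from the list of things; names that differ only in an ending like _2 or _b are one class to them, and where a whole thing is asked for, a point or a joint stands for the part that bears it (a point fixed in the world has none). Each returns a list of dicts, best first, with "confidence" (0 to 1); they miss things now and then, are a little off and sometimes report something else, mostly with a low value. They report only what shows in the picture. A call takes as long as a camera call. They do not tell look-alikes from the thing itself.
- manip.boxes_of(camera, thing): "rect" ([left, top, right, bottom] in pixels, round what is visible of it).
The state is a dict: "t": time; "q": joint angles; "qd": joint speeds; "tau": joint torques, N m; "tool_pos": TCP position; "ee_rot": TCP orientation; "force": force on the tool from outside, world axes, zero at the start; "torque": the same for the moment, N m; "gripper_width": opening from 0.0 (shut) to 1.0 (fully open).
Only numpy, scipy, OpenCV 4.12 (cv2) and the standard library are available. Lean on these libraries where they do the work, as an engineer would, in place of code of your own. Each camera call takes 0.05 s, during which the arm holds its last target.

TASK

Turn over the brake pad that lies lining-down on the worktop: push it against the near rim of the shallow tray, tip it up on that rim and over into the tray, so that it lies flat on the mat, lining up. So that the two linings can be compared, it must end up in line with its mate, end to end and less than a finger's breadth (20 mm) apart: slide it along the tray to get it there. Do it all by pushing with the fingertips: do not pick the pad up, and leave the mate, the guide pin, the spray can and the wrench where they are.

Things in the scene. Friction and masses are not known exactly. Their poses are not given: they have to be found in the camera images.
- pad: brake pad to turn, lining-down on the worktop before the tray. Grey steel plate 56 x 80 x 5 mm (x, y, z), with 26 mm wide ears 92 mm long in y; under it, centred, a brown-grey lining 40 x 72 x 13 mm; 18 mm in all, about 0.3 kg. Origin: centre of the lining's face (underside at start); z runs from lining to plate: up at start, down once turned; y is the long axis. x within 0.3 rad of the tray's x at start
- pad_back (a point): centre of the pad's flat back face, 18 mm from its origin along its z; 2 mm above the worktop when the pad lies lining-up on the mat. The plate overhangs the lining by 8 mm on both long sides, its inner face 13 mm above the worktop at the start: the 11.5 mm tray rim fits under this overhang and the pad can tip about the rim there
- tray: shallow zinc tray, fixed to the worktop, 188 x 380 mm over the rim (x, y). Rolled rim all round, a bead 4 mm thick, top 11.5 mm above the worktop; inside is a ribbed black rubber mat, its top 2 mm above the worktop. Origin: centre of its underside; x points from the near (robot-side) rim to the far rim, y along the near rim to the left
- rim_front (a point): middle of the top of the near rim; the rim runs straight along the tray's y for 170 mm either way and is 4 mm thick (2 mm either side of this point)
- mate: the mate: an equal brake pad (92 mm over the ears, 56 mm wide, 18 mm thick), loose, lying lining-up in the tray 130 mm to the left or right of the tray's middle, its plate 12 to 18 mm from the near rim's bead. Origin: centre of its back face, on the mat; y is its long axis, along the tray's y within 0.06 rad
- guide_pin: loose steel guide pin, 64 mm long, 14 mm thick hexagon head, lying across the tray (along the tray's x) 130 mm from its middle on the side away from the mate; origin: on the mat below its middle, its y is its long axis. Not to be disturbed
- brake_can: black spray can, 61 mm across, 200 mm tall, standing on the worktop left of the tray; origin: centre of its underside. Not to be disturbed
- wrench: loose steel combination wrench, 182 x 30 x 11 mm, lying on the worktop right of the pad, pointing away from the robot; origin: centre of its underside. Not to be disturbed
- pad_corner0 (a point): corner of the pad's backing plate on the pad's -x, +y side (27 mm and 39 mm from its middle), at mid-thickness, 15.5 mm from the lining's face. At the start it is on the long side towards the robot, with pad_corner1; raising that side about the rim takes 1 to 2 N. Friction coefficients are about 0.6
- pad_corner1 (a point): corner of the pad's backing plate on the pad's -x, -y side (27 mm and 39 mm from its middle), at mid-thickness, 15.5 mm from the lining's face
- pad_corner2 (a point): corner of the pad's backing plate on the pad's +x, +y side (27 mm and 39 mm from its middle), at mid-thickness, 15.5 mm from the lining's face
- pad_corner3 (a point): corner of the pad's backing plate on the pad's +x, -y side (27 mm and 39 mm from its middle), at mid-thickness, 15.5 mm from the lining's face
Things that resemble listed ones, but are neither listed nor needed, are in the scene too. What is shaped like the pad but yellow is not meant.

How it is judged:
By the outcome, as a careful person would: the job done as asked, in the order asked, and still so for the second after the job is handed in, with the robot touching nothing.
It also fails if it takes over 45 s, if anything falls off the work surface, if the arm or the gripper's body presses on something with over 40 N, if the wrist force passes 120 N, or if a joint passes its speed limit or range.

## Working session

There is one attempt and no reset: what is moved stays moved. The work goes in short steps, Python scripts to look and compute and a tool call to move; the robot and the scene stay as the last step left them, time stands still between calls to the robot, and variables do not carry over. Pictures are saved under pics/ and viewed, and the job is handed in when it is done.

Besides the shell and the picture viewer there is one more tool, called after "Request:" as name(argument=value, ...) on one line, values as JSON. move_arm: Moves the arm, as the interface text tells. Its arguments: {"type":"object","properties":{"series":{"type":"array"},"jaw":{"type":"number"}},"required":["series"]}

```bash
ls; mkdir -p pics; python3 - <<'E'
from rig import manip
import cv2
print(manip.get_state())
for n in ("scene","top"):
    im=manip.get_image(n); cv2.imwrite(f"pics/{n}0.png",im["pixels"][:,:,::-1])
    print({k:v for k,v in im.items() if k!="pixels"})
for th in ("pad","mate","tray","guide_pin","wrench","brake_can"):
    print(th,manip.boxes_of("top",th))
E
```

```text
pics
{'t': 0.0, 'q': array([ 1.58466870e+00,  4.07567300e-02,  8.38028317e-02, -4.53972564e-04,
       -1.61553453e+00, -3.33722118e-01]), 'qd': array([-2.75569327e-03,  1.22819396e-03,  2.90278672e-04,  2.91263604e-04,
       -9.91720621e-04,  2.25528274e-05]), 'tau': array([-9.70973633e-04, -3.68205965e+01,  3.47403324e+01,  6.93197787e+00,
       -5.49208315e-03, -4.31008914e-06]), 'tool_pos': array([188.46396845, 569.26947027, 230.30760696]), 'ee_rot': array([ 8.72519073e-04,  9.87240457e-01, -1.59234145e-01, -7.70492330e-05]), 'force': array([0.08045629, 0.36850165, 1.37041514]), 'torque': array([ 0.02008076, -0.00973123, -0.02477861]), 'gripper_width': 1.0011800181416026}
{'fx': 434.7986858389897, 'fy': 434.7986858389897, 'cx': 318.46400998812095, 'cy': 200.69330572937758, 'k1': -0.05024642116634629, 'origin': array([-419.10092306, -781.88523992,  559.41727007]), 'attitude': array([-0.48109367,  0.74249807, -0.38339876,  0.26504883])}
{'fx': 422.619210265138, 'fy': 422.619210265138, 'cx': 319.6862711183959, 'cy': 191.23100700609606, 'k1': -0.05130077642505704, 'origin': array([
[... 186 characters left out ...]
'rect': [322.8, 197.6, 354.5, 221.3], 'confidence': 0.87}, {'rect': [424.2, 128.0, 445.7, 161.8], 'confidence': 0.85}, {'rect': [363.0, 220.7, 392.7, 254.5], 'confidence': 0.72}, {'rect': [357.8, 150.7, 393.4, 179.1], 'confidence': 0.43}]
mate [{'rect': [356.7, 154.2, 393.8, 182.5], 'confidence': 0.91}]
tray [{'rect': [252.9, 117.5, 396.0, 205.1], 'confidence': 0.94}]
guide_pin [{'rect': [273.1, 173.1, 289.5, 192.6], 'confidence': 0.44}]
wrench [{'rect': [420.3, 212.6, 440.1, 279.0], 'confidence': 0.69}]
brake_can [{'rect': [252.3, 116.5, 399.2, 203.5], 'confidence': 0.71}, {'rect': [157.3, 134.9, 197.0, 172.0], 'confidence': 0.66}, {'rect': [422.8, 210.8, 441.8, 274.8], 'confidence': 0.36}]
```

```bash
python3 - <<'E'
import cv2
a=cv2.imread("pics/top0.png"); c=a[90:310,140:460]; cv2.imwrite("pics/topz.png",cv2.resize(c,None,fx=2.5,fy=2.5,interpolation=cv2.INTER_CUBIC))
E
```

```text
(no output)
```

View pics/topz.png

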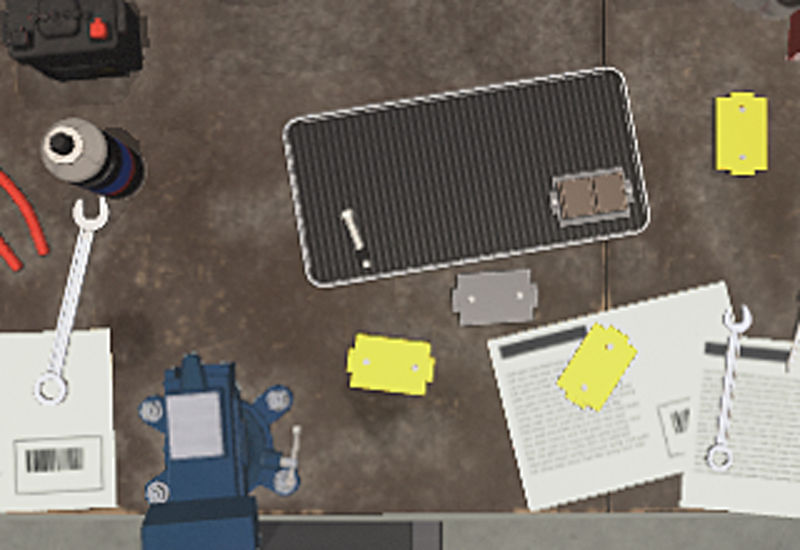

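View pics/scene0.png

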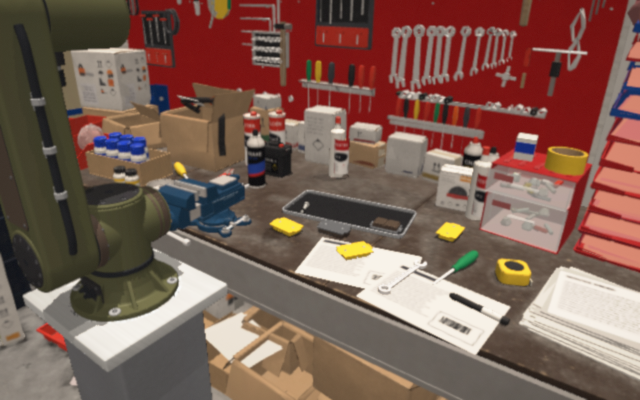

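```bash
cat > h.py <<'E'
import numpy as np, cv2
from scipy.spatial.transform import Rotation as R
def rot(q): return R.from_quat([q[1],q[2],q[3],q[0]]).as_matrix()
def proj(im,P):
    P=np.atleast_2d(P).astype(float); A=rot(im["attitude"])
    c=(P-im["origin"])@A; s=c[:,:2]/c[:,2:]; r2=(s**2).sum(1,keepdims=True)
    s=s*(1+im["k1"]*r2)
    return s*[im["fx"],im["fy"]]+[im["cx"],im["cy"]]
def unproj(im,uv,z):
    uv=np.atleast_2d(uv).astype(float); d=(uv-[im["cx"],im["cy"]])/[im["fx"],im["fy"]]; s=d.copy()
    for _ in range(20): s=d/(1+im["k1"]*(s**2).sum(1,keepdims=True))
    v=np.c_[s,np.ones(len(s))]@rot(im["attitude"]).T
    t=(z-im["origin"][2])/v[:,2]
    return im["origin"]+v*t[:,None]
def zoom(im,rect,f,name,lines=()):
    x0,y0,x1,y1=rect
    c=cv2.resize(im["pixels"][y0:y1,x0:x1,::-1],None,fx=f,fy=f,interpolation=cv2.INTER_CUBIC)
    for pts,col in lines:
        p=proj(im,pts); p=((p+0.5-[x0,y0])*f-0.5)
        cv2.polylines(c,[np.round(p*8).astype(np.int32)],True,col,1,cv2.LINE_AA,3)
    cv2.imwrite(name,c)
def rect3(x,y,yaw,hx,hy,z):
    c,s=np.cos(yaw),np.sin(yaw); M=np.array([[c,-s],[s,c]])
    p=np.array([[hx,hy],[-hx,hy],[-hx,-hy],[hx,-hy]])@M.T+[x,y]
    return np.c_[p,np.full(4,z)]
def plate(x,y,yaw,z):
    c,s=np.cos(yaw),np.sin(yaw); M=np.array([[c,-s],[s,c]])
    p=np.array([[28,40],[13,40],[13,46],[-13,46],[-13,40],[-28,40],[-28,-40],[-13,-40],[-13,-46],[13,-46],[13,-40],[28,-40]])@M.T+[x,y]
    return np.c_[p,np.full(12,z)]
E
python3 - <<'E'
from rig import manip
from h import *
im=manip.get_image("top")
print(manip.get_state()['t'])
f=lambda u,v:(140+u/2.5,90+v/2.5)
for n,p,z in [("padc",f(495,297),18),("mate",f(592,197),15),("NL",f(316,288),11.5),("NR",f(650,232),11.5),("FL",f(286,122),11.5),("FR",f(622,67),11.5),("pin1",f(348,213),5),("pin2",f(368,266),5),("wr1",f(737,312),5),("wr2",f(718,462),5),("y1",f(391,364),18),("y2",f(597,367),18)]:
    print(n,unproj(im,p,z)[0].round(1))
zoom(im,(250,110,450,255),4,"pics/a.png")
import pickle; pickle.dump(im,open("top.pkl","wb"))
E
```

```text
0.45
padc [ 504.7 -214.4   18. ]
mate [ 613.3 -320.3   15. ]
NL [514.1 -22.7  11.5]
NR [ 575.8 -384.1   11.5]
FL [693.7  11.4  11.5]
FR [ 757.6 -355.3   11.5]
pin1 [595.7 -56.    5. ]
pin2 [538.2 -77.9   5. ]
wr1 [ 488.9 -481.1    5. ]
wr2 [ 326.1 -458.1    5. ]
y1 [ 433.3 -103.5   18. ]
y2 [ 429.9 -323.9   18. ]
```

View pics/a.png

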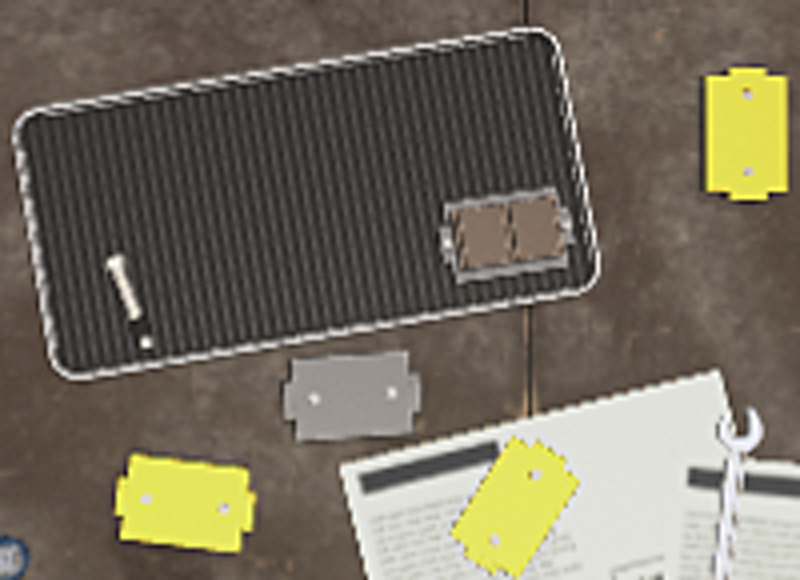

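```bash
cat >> h.py <<'E'
from scipy.optimize import minimize
def render(im,polys,rect,f=8):
    x0,y0,x1,y1=rect; m=np.zeros(((y1-y0)*f,(x1-x0)*f),np.uint8)
    for P in polys:
        p=((proj(im,P)+0.5-[x0,y0])*f); cv2.fillPoly(m,[np.round(p*16).astype(np.int32)],255,shift=4)
    return cv2.resize(m,(x1-x0,y1-y0),interpolation=cv2.INTER_AREA)/255.
E
python3 - <<'E'
import pickle
from h import *
im=pickle.load(open("top.pkl","rb"))
px=im["pixels"].astype(float)
# pad
rect=(272,190,322,225)
def rr(r): return px[r[1]:r[3],r[0]:r[2]]
rect=(312,190,364,226)
c=px[rect[1]:rect[3],rect[0]:rect[2]]
padcol=px[207:213,335:342].reshape(-1,3).mean(0); bg=px[224:232,335:342].reshape(-1,3).mean(0); print(padcol,bg)
d=padcol-bg; a=np.clip((c-bg)@d/(d@d),0,1); a[:8]=np.where(np.arange(a.shape[1])[None]>=0,a[:8],0)
# mask out tray rim: rim near line
hull=[np.vstack([plate(0,0,0,18)])]
def full(p,z0=18): 
    A=plate(*p,z0);B=plate(*p,z0-5);return [A,B]+[np.array([A[i],A[(i+1)%12],B[(i+1)%12],B[i]]) for i in range(12)]
W=np.ones_like(a)
T=(635.3,-187.7,.169)
yy,xx=np.mgrid[rect[1]:rect[3],rect[0]:rect[2]]
g=unproj(im,np.c_[xx.ravel(),yy.ravel()],11.5)
lx=((g[:,0]-T[0])*np.cos(T[2])+(g[:,1]-T[1])*np.sin(T[2])).reshape(a.shape)
W[lx>-100]=0
from scipy.optimize import minimize
best=None
for y0 in (0,.05,.1):
    o=minimize(lambda p:(W*(render(im,full(p),rect)-a)**2).sum(),[505,-214,y0],method="Nelder-Mead",options=dict(initial_simplex=[[505,-214,y0],[510,-214,y0],[505,-209,y0],[505,-214,y0+.08]],xatol=.01,fatol=1e-3))
    if best is None or o.fun<best.fun: best=o
print(best.x,best.fun); pad=best.x
# rim: brightness ridge
def ridge(line0,line1,z,n=60,w=10,lohi=None):
    pts=[]
    for t in np.linspace(0,1,n):
        p=line0+(line1-line0)*t; nrm=np.array([-(line1-line0)[1],(line1-line0)[0]]);nrm/=np.linalg.norm(nrm)
        s=np.linspace(-w,w,81); q=p+s[:,None]*nrm; uv=proj(im,np.c_[q,np.full(81,z)]).astype(np.float32)
        v=cv2.remap(px.mean(2).astype(np.float32),uv[:,0].reshape(-1,1),uv[:,1].reshape(-1,1),cv2.INTER_CUBIC).ravel()
        v=v-150
        v[v<0]=0
        if v.sum()>100: pts.append(p+nrm*(v*s).sum()/v.sum())
    return np.array(pts)
def loc(T,x,y): 
    c,s=np.cos(T[2]),np.sin(T[2]); return np.array([T[0]+c*x-s*y,T[1]+s*x+c*y])
for name,A,B in [("near",(-92,-160),(-92,160)),("far",(92,-160),(92,160)),("left",(-70,188),(70,188)),("right",(-70,-188),(70,-188))]:
    P=ridge(loc(T,*A),loc(T,*B),11)
    l=cv2.fitLine(P.astype(np.float32),cv2.DIST_HUBER,0,.01,.01).ravel()
    ang=np.arctan2(l[1],l[0]); 
    L=(P-np.array(T[:2]))@np.array([[np.cos(T[2]),-np.sin(T[2])],[np.sin(T[2]),np.cos(T[2])]])
    print(name,len(P),"ang",ang,L.mean(0).round(2),L.std(0).round(2))
zoom(im,(250,110,450,255),4,"pics/b.png",[(plate(*pad,18),(0,0,255)),(rect3(*T,92,188,11.5),(0,255,0)),(plate(613,-320,.17,6),(255,0,0)),])
E
```

```text
[155.38095238 149.66666667 145.80952381] [181.375      179.32142857 172.125     ]
[ 4.95124554e+02 -1.89812767e+02  1.95303989e-02] 713.9524408744463
near 50 ang -1.3961109 [-88.8    8.46] [ 0.6  89.95]
far 47 ang -1.3969622 [ 94.94 -12.98] [ 0.79 96.97]
left 50 ang 0.17064132 [ -3.42 190.53] [40.26  0.72]
right 52 ang 0.17260998 [ 1.4000e-01 -1.8499e+02] [42.33  0.56]
```

View pics/b.png

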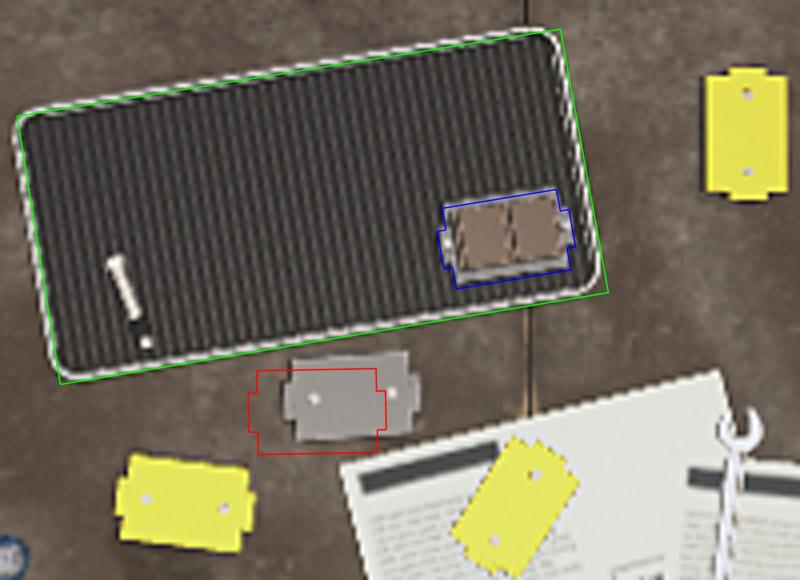

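```bash
cat >> h.py <<'E'
def loc(T,x,y): 
    c,s=np.cos(T[2]),np.sin(T[2]); return np.array([T[0]+c*x-s*y,T[1]+s*x+c*y])
def inv(T,x,y):
    c,s=np.cos(T[2]),np.sin(T[2]); dx,dy=x-T[0],y-T[1]; return np.array([c*dx+s*dy,-s*dx+c*dy])
T0=(635.3,-187.7,.169)
T=tuple(loc(T0,3.05,2.77))+(.1735,)
def full(p,z0=18): 
    A=plate(*p,z0);B=plate(*p,z0-5);return [A,B]+[np.array([A[i],A[(i+1)%12],B[(i+1)%12],B[i]]) for i in range(12)]
def fit(im,p0,a,W,rect,z0=18):
    p0=np.array(p0,float);S=[p0,p0+[5,0,0],p0+[0,5,0],p0+[0,0,.08]]
    return minimize(lambda p:(W*(render(im,full(p,z0),rect)-a)**2).sum(),p0,method="Nelder-Mead",options=dict(initial_simplex=S,xatol=.01,fatol=1e-3))
E
python3 - <<'E'
import pickle
from h import *
im=pickle.load(open("top.pkl","rb")); px=im["pixels"].astype(float)
rect=(312,190,364,226); c=px[rect[1]:rect[3],rect[0]:rect[2]]
pc=px[207:213,335:342].reshape(-1,3).mean(0); bg=px[205:213,313:319].reshape(-1,3).mean(0); d=pc-bg
a=np.clip((c-bg)@d/(d@d),0,1)
W=np.ones_like(a); yy,xx=np.mgrid[rect[1]:rect[3],rect[0]:rect[2]]
g=unproj(im,np.c_[xx.ravel(),yy.ravel()],11.5); lx=inv(T,g[:,0],g[:,1])[0].reshape(a.shape); W[lx>-100]=0
W[c.mean(2)>190]=0; W[(yy>221)]=0
o=fit(im,(505,-214,.05),a,W,rect); print(o.x,o.fun); pad=o.x
# mate: non-black
rect=(352,148,402,188); c=px[rect[1]:rect[3],rect[0]:rect[2]].mean(2)
print(T, inv(T,*pad[:2]), pad[2]-T[2])
for n,p,z in [("can",(170,149),200),("pin",(140+355/2.5,90+235/2.5),5)]:
    w=unproj(im,p,z)[0]; print(n,w,inv(T,*w[:2]))
m=(*loc(T,-48.5,-132),.165)
zoom(im,(250,110,450,255),4,"pics/b.png",[(plate(*pad,18),(0,0,255)),(rect3(*T,92,188,11.5),(0,255,0)),(plate(*m,7),(255,0,0)),])
zoom(im,(320,140,410,230),8,"pics/c.png",[(plate(*pad,18),(0,0,255)),(rect3(*T,92,188,11.5),(0,255,0)),(plate(*m,7),(255,0,0)),])
E
```

```text
[ 5.05361178e+02 -2.13187223e+02  7.34349420e-02] 24.502400514883313
(np.float64(637.8406432388874), np.float64(-184.45646305205327), 0.1735) [-135.45031268   -5.4293703 ] -0.10006505797739071
can [634.72916575 177.95420299 200.        ] [ 59.49849861 357.50678429]
pin [571.79351364 -63.68858461   5.        ] [-44.20727536 130.35651344]
```

View pics/b.png

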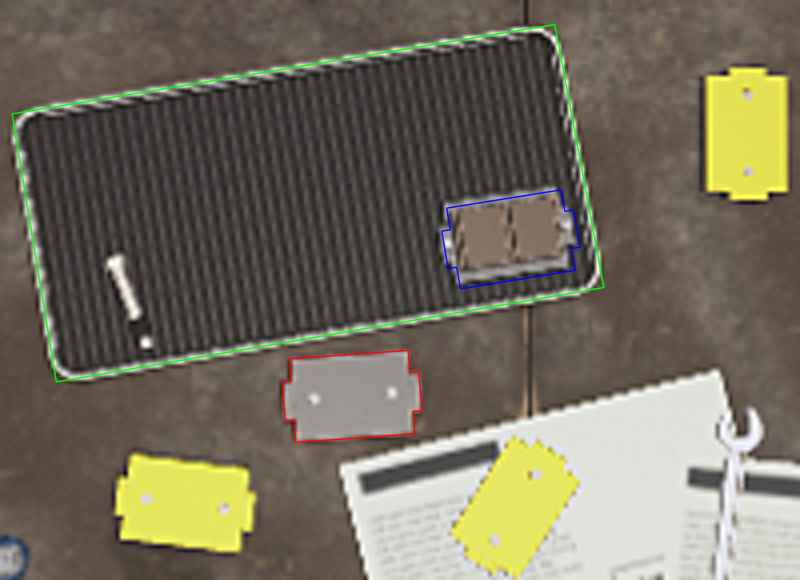

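View pics/c.png

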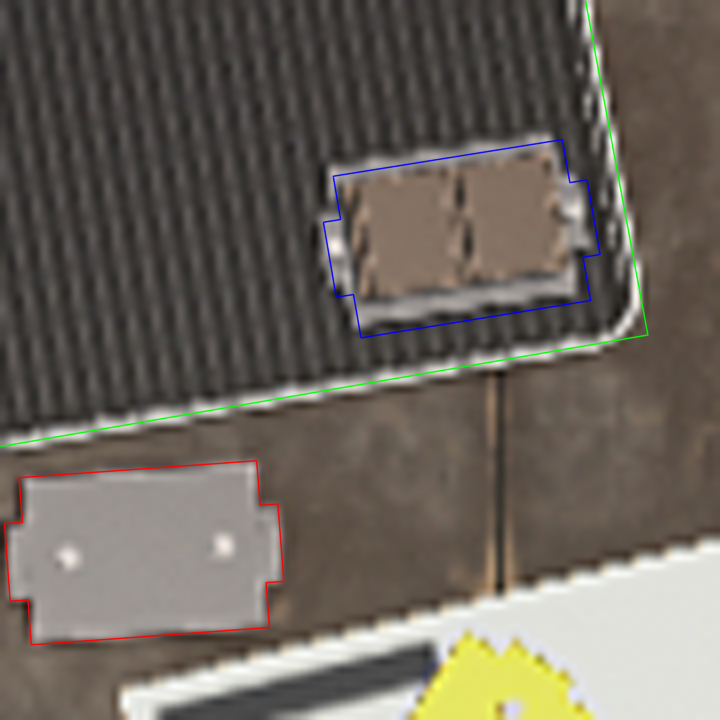

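```bash
cat > plan.py <<'E'
from h import *
from rig import manip
def orient(yaw,th,flip=1):
    # tool x along tray x (flip=1), pointing down with tip tilted forward by th
    u=np.array([np.cos(yaw),np.sin(yaw),0]); z=np.array([0,0,1.])
    tz=np.sin(th)*u-np.cos(th)*z; tx=np.cos(th)*u+np.sin(th)*z
    tx=tx*flip; ty=np.cross(tz,tx)
    return np.c_[tx,ty,tz]
def plan(pos,M,nrow=None):
    s=manip.get_state(); R0=rot(s["ee_rot"]); p0=s["tool_pos"]
    d=R0.T@(np.array(pos)-p0); rv=R.from_matrix(R0.T@M).as_rotvec()
    n=max(np.linalg.norm(d)/50,np.degrees(np.linalg.norm(rv))/8.59)
    print("t",round(s["t"],2),"pos",p0.round(1),"loc",inv(T,*p0[:2]).round(1),"F",s["force"].round(2),"q",s["q"].round(2),"w",round(s["gripper_width"],2))
    print("shift",d.round(1),"rv",rv.round(3),"minrows",round(n,2))
E
python3 - <<'E'
from plan import *
x=loc(T,-190,-5)
for f in (1,-1):
    plan([x[0],x[1],120],orient(T[2],np.radians(25),f))
E
python3 - <<'E'
import cv2
a=cv2.imread("pics/top0.png"); cv2.imwrite("pics/top0b.png",a)
E
```

```text
t 0.45 pos [188.6 569.6 231.2] loc [-312.4  820.3] F [ 0.21 -0.3   0.04] q [ 1.58  0.04  0.08 -0.   -1.62 -0.33] w 1.0
shift [498.5 668.9 111.3] rv [ 0.108  0.427 -0.485] minrows 16.83
t 0.45 pos [188.6 569.6 231.2] loc [-312.4  820.3] F [ 0.21 -0.3   0.04] q [ 1.58  0.04  0.08 -0.   -1.62 -0.33] w 1.0
shift [498.5 668.9 111.3] rv [ 0.575 -0.145  2.593] minrows 17.74
```

View pics/top0.png

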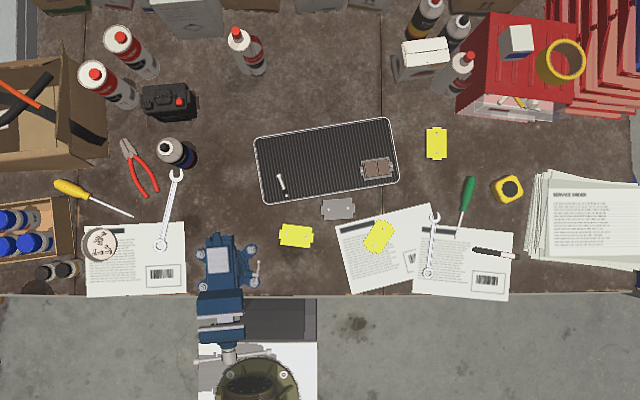

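Request:
move_arm(series=[[[28,38,-12,0,0,0],[56,76,-24,0,0,0],[85,114,-36,0,0,0],[114,152,-40,0,0,0],[143,190,-40,0,0,0]]], jaw=0)

```text
t: 0.95
tool_pos: [265.0, 342.6, 272.3]
ee_rot: [-0.001, 0.987, -0.159, 0.0]
force: [1.6, -0.1, 0.6]
gripper_width: 0.144
```

Request:
move_arm(series=[[[29,39,0,0,0.0,-0.1],[58,78,0,0,0,-0.2],[87,117,0,0,0,-0.3],[116,156,0,0,0,-0.4],[145,195,0,0,0,-0.49]]])

```text
t: 1.45
tool_pos: [341.4, 110.1, 272.5]
ee_rot: [-0.002, 0.996, 0.088, 0.001]
force: [2.3, 1.7, -0.5]
gripper_width: -0.003
```

```bash
python3 - <<'E'
from plan import *
x=loc(T,-190,-5)
plan([x[0],x[1],120],orient(T[2],np.radians(25),1))
E
```

```text
t 1.45 pos [341.4 110.1 272.5] loc [-241.1  341.3] F [ 2.32  1.7  -0.47] q [ 0.89 -0.63 -0.37 -0.   -1.83  0.86] w -0.0
shift [ 49.8 346.9 151.6] rv [-0.004  0.434  0.002] minrows 7.64
```

Request:
move_arm(series=[[[6,47,0,0,0.0,0],[12,95,0,0,0,0],[20,143,0,0,0.1,0],[28,191,0,0,0.2,0],[36,239,8,0,0.3,0]]])

```text
t: 1.95
tool_pos: [419.3, -120.9, 265.6]
ee_rot: [-0.014, 0.984, 0.087, 0.154]
force: [2.1, 0.5, -0.1]
gripper_width: -0.004
```

```bash
python3 - <<'E'
from plan import *
x=loc(T,-190,-5)
plan([x[0],x[1],60],orient(T[2],np.radians(25),1))
E
```

```text
t 1.95 pos [ 419.3 -120.9  265.6] loc [-204.3  100.3] F [ 2.06  0.54 -0.11] q [ 0.19 -0.68 -0.44  0.   -1.5   1.56] w -0.0
shift [-49.4 105.5 200. ] rv [-0.002  0.126  0.003] minrows 4.63
```

Request:
move_arm(series=[[[-12,26,40,0,0.03,0],[-24,52,80,0,0.06,0],[-36,78,120,0,0.1,0],[-46,100,160,0,0.126,0],[-49,105,199,0,0.126,0]]])

```text
t: 2.45
tool_pos: [450.5, -224.0, 59.4]
ee_rot: [-0.019, 0.973, 0.084, 0.216]
force: [0.5, 0.7, -0.8]
gripper_width: 0.0
```

```bash
python3 - <<'E'
from plan import *
x=loc(T,-190,-5)
plan([x[0],x[1],8],orient(T[2],np.radians(25),1))
im=manip.get_image("top"); zoom(im,(270,150,430,290),5,"pics/d.png")
im=manip.get_image("scene"); zoom(im,(240,150,440,290),4,"pics/e.png")
E
```

```text
t 2.45 pos [ 450.5 -224.    59.4] loc [-191.3   -6.6] F [ 0.53  0.74 -0.78] q [-0.17 -0.5  -0.68 -0.17 -0.99  1.98] w 0.0
shift [-20.6  -1.6  47.2] rv [-0.    -0.001 -0.001] minrows 1.03
```

View pics/d.png

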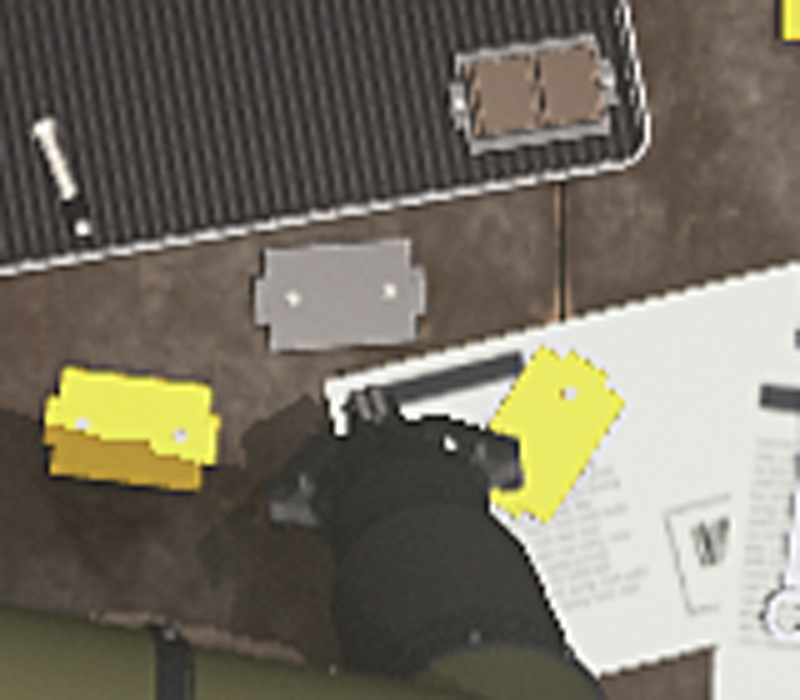

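View pics/e.png

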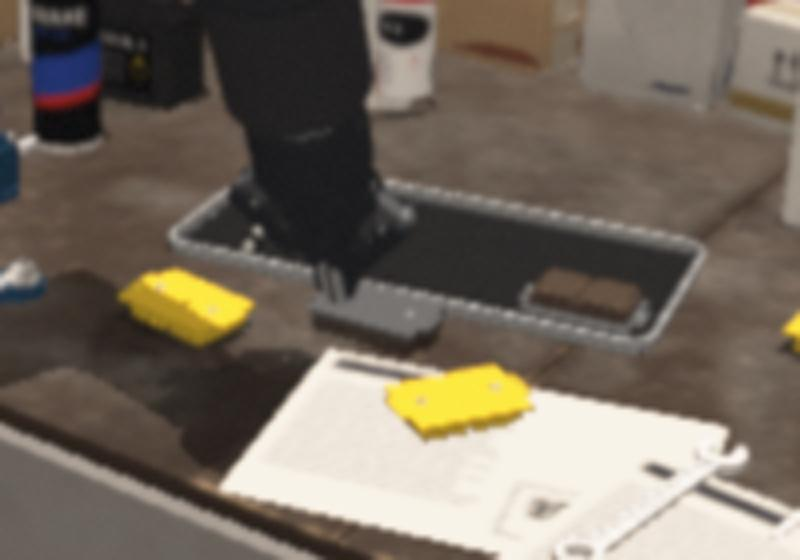

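Request:
move_arm(series=[[[-6,0,15,0,0,0],[-12,-1,28,0,0,0],[-17,-1,40,0,0,0],[-20.6,-1.6,47,0,0,0],[-20.6,-1.6,47,0,0,0]]])

```text
t: 3.05
tool_pos: [449.2, -219.4, 3.8]
ee_rot: [-0.021, 0.973, 0.085, 0.211]
force: [0.1, 0.2, -0.3]
gripper_width: 0.001
```

```bash
python3 - <<'E'
from plan import *
for _ in range(2):
  x=loc(T,-150,-5)
  plan([x[0],x[1],6.5],orient(T[2],np.radians(25),1))
  im=manip.get_image("scene"); zoom(im,(270,190,370,260),8,"pics/e.png")
E
```

```text
t 3.05 pos [ 449.2 -219.4    3.8] loc [-191.8   -1.8] F [ 0.11  0.23 -0.27] q [-0.16 -0.45 -0.74 -0.19 -0.88  2.  ] w 0.0
shift [39.2  3.2 14.9] rv [-0.005  0.008 -0.001] minrows 0.84
t 3.1 pos [ 449.2 -219.4    4.1] loc [-191.9   -1.9] F [ 0.07 -0.4  -0.35] q [-0.16 -0.45 -0.74 -0.19 -0.88  2.  ] w 0.0
shift [39.1  3.2 15.1] rv [-0.005  0.008 -0.001] minrows 0.84
```

View pics/e.png

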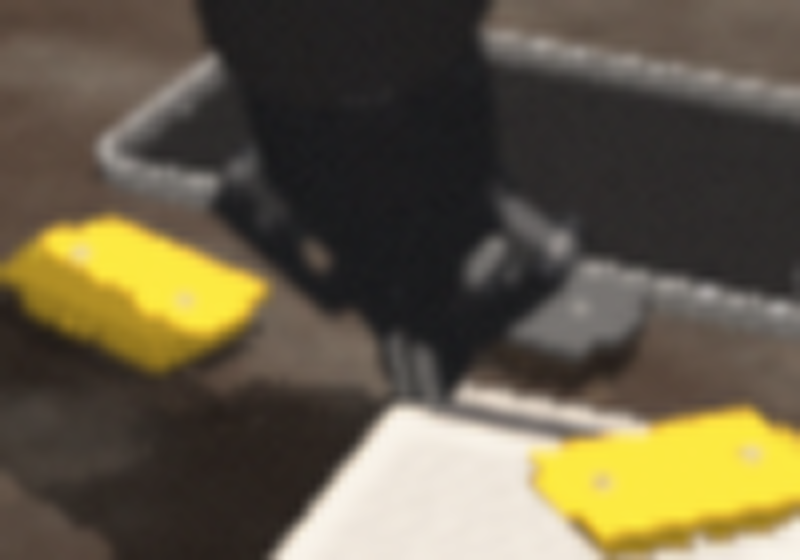

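Request:
move_arm(series=[[[9,1.5,3,0,0,0],[16,2.5,6,0,0,0],[22,2.5,9,0,0,0],[28,2.5,11.6,0,0,0],[34,2.5,14.3,0,0,0]]])

```text
t: 3.65
tool_pos: [486.1, -215.4, 4.7]
ee_rot: [-0.021, 0.974, 0.085, 0.211]
force: [-1.6, -0.0, 0.3]
gripper_width: -0.002
```

```bash
python3 - <<'E'
from plan import *
x=loc(T,-145,-5)
im=manip.get_image("top"); zoom(im,(300,170,380,240),10,"pics/f.png",[(rect3(*T,92,188,11.5),(0,255,0))])
plan([x[0],x[1],6],orient(T[2],np.radians(25),1))
E
```

```text
t 3.7 pos [ 486.9 -215.3    4.9] loc [-154.    -4.3] F [ 1.01  0.49 -0.55] q [-0.13 -0.35 -0.67 -0.18 -0.84  1.97] w -0.0
shift [8.7 0.7 2.7] rv [-0.006  0.009 -0.001] minrows 0.18
```

View pics/f.png

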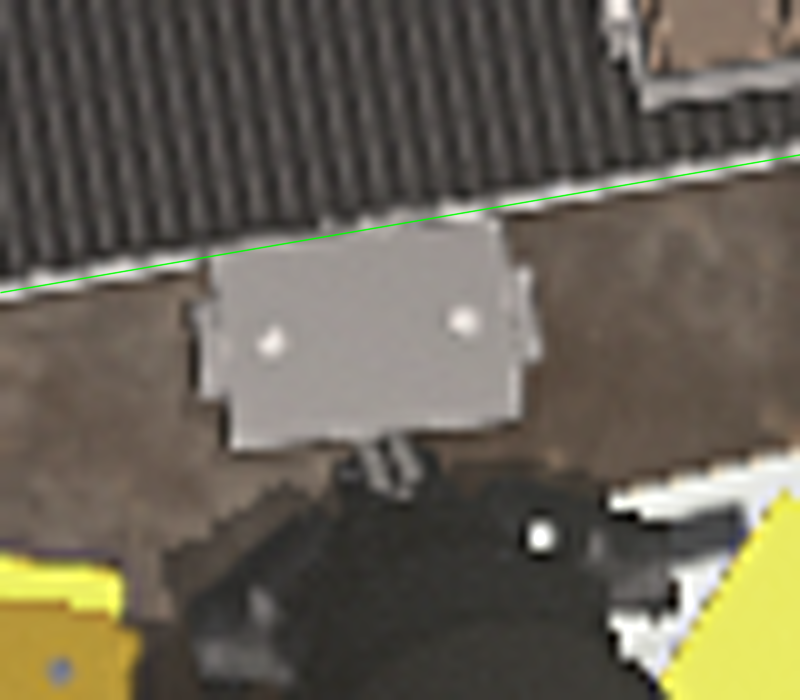

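Request:
move_arm(series=[[[1.8,0,0.8,0,0,0],[3.6,0,1.6,0,0,0],[5.0,0,2.2,0,0,0],[6.3,0,2.8,0,0,0],[6.3,0,2.8,0,0,0]]])

```text
t: 4.2
tool_pos: [492.1, -214.9, 4.0]
ee_rot: [-0.021, 0.974, 0.084, 0.209]
force: [-6.3, -4.5, -0.1]
gripper_width: 0.0
```

```bash
python3 - <<'E'
from plan import *
x=loc(T,-145,-5)
im=manip.get_image("top"); zoom(im,(300,170,380,240),10,"pics/g.png",[(rect3(*T,92,188,11.5),(0,255,0))])
plan([x[0],x[1],6],orient(T[2],np.radians(25),1))
E
```

```text
t 4.25 pos [ 492.1 -214.9    4. ] loc [-148.8   -4.8] F [-6.51 -4.63  0.46] q [-0.13 -0.33 -0.66 -0.17 -0.84  1.96] w 0.0
shift [ 4.3  0.2 -0.3] rv [-0.005  0.012 -0.002] minrows 0.09
```

View pics/g.png

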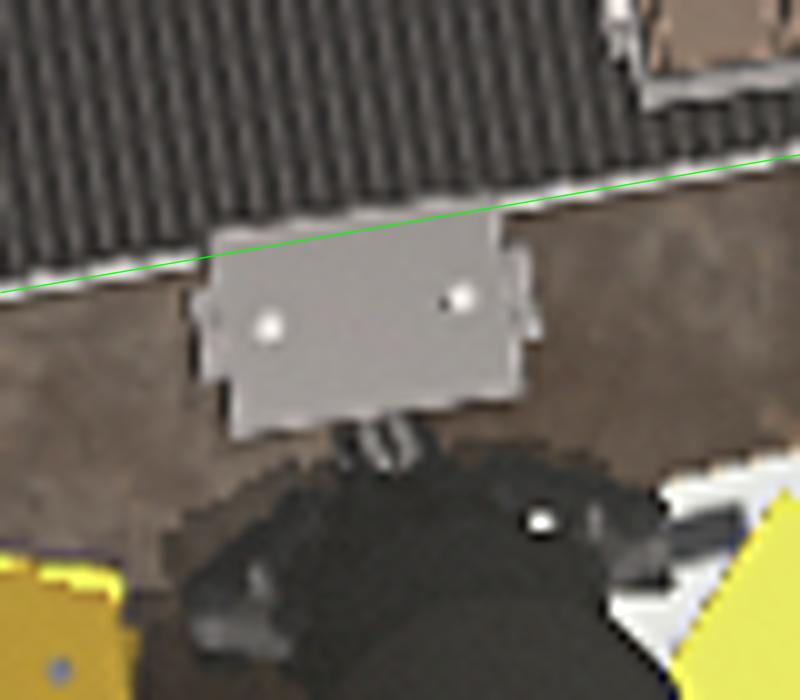

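Request:
move_arm(series=[[[-4,3,-2.5,0,0,0],[-4,10,-2.5,0,0,0],[-1,10,-1,0,0,0],[2,10,0,0,0,0],[3,10,0.5,0,0,0]]])

```text
t: 4.75
tool_pos: [494.8, -224.7, 3.3]
ee_rot: [-0.021, 0.975, 0.084, 0.207]
force: [-12.5, -2.8, 4.3]
gripper_width: 0.003
```

```bash
python3 - <<'E'
from plan import *
x=loc(T,-145,-5)
im=manip.get_image("top"); zoom(im,(300,170,380,240),10,"pics/g.png",[(rect3(*T,92,188,11.5),(0,255,0))])
plan([x[0],x[1],6],orient(T[2],np.radians(25),1))
E
```

```text
t 4.8 pos [ 494.8 -224.8    3.4] loc [-147.9  -15. ] F [-10.36  -2.81   3.64] q [-0.15 -0.3  -0.64 -0.18 -0.85  1.99] w 0.0
shift [  3.7 -10.   -1.2] rv [-0.006  0.018 -0.002] minrows 0.22
```

View pics/g.png

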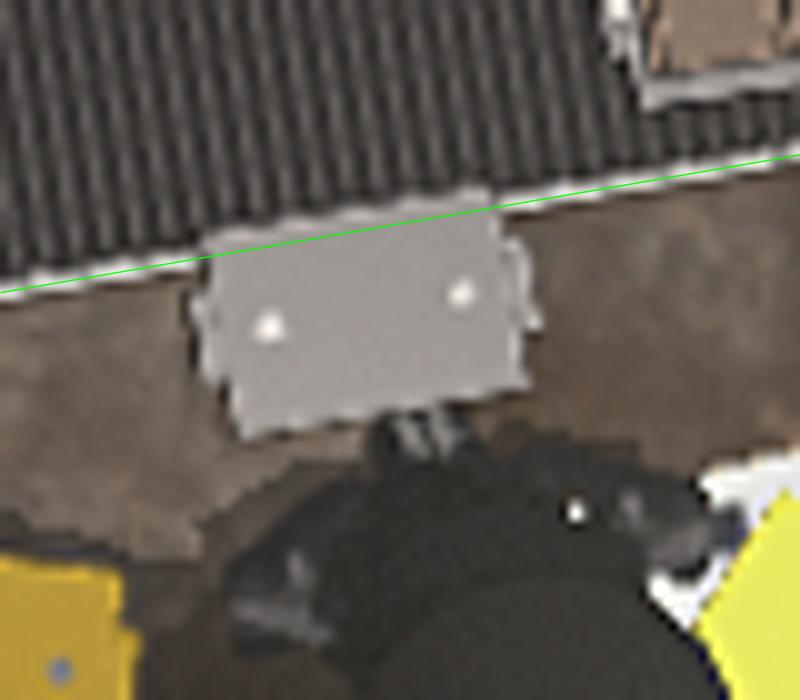

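```bash
python3 - <<'E'
from plan import *
im=manip.get_image("top")
w=unproj(im,[300+366.5/10-.5,170+311/10-.5],18)[0]; print(inv(T,*w[:2]))
plan([*loc(T,-147,inv(T,*w[:2])[1]),5],orient(T[2],np.radians(25),1))
E
```

```text
[-113.79139381   -5.46695039]
t 4.85 pos [ 494.8 -224.7    3.3] loc [-147.9  -15. ] F [-10.02  -3.16   3.1 ] q [-0.15 -0.3  -0.64 -0.18 -0.85  1.99] w -0.0
shift [ 1.5 -9.5 -1.1] rv [-0.006  0.018 -0.002] minrows 0.19
```

Request:
move_arm(series=[[[-3,-2,-3.5,0,0,0],[-3,-10,-3.5,0,0,0],[-1,-10,-2.5,0,0,0],[1.5,-10,-1,0,0,0],[2.5,-10,-0.6,0,0,0]]])

```text
t: 5.35
tool_pos: [492.9, -214.3, 3.4]
ee_rot: [-0.021, 0.975, 0.085, 0.204]
force: [-12.7, -1.2, 3.4]
gripper_width: -0.002
```

```bash
python3 - <<'E'
from plan import *
plan([*loc(T,-147,-5),5],orient(T[2],np.radians(25),1))
E
```

```text
t 5.35 pos [ 492.9 -214.3    3.4] loc [-147.9   -4.4] F [-12.69  -1.18   3.43] q [-0.13 -0.32 -0.66 -0.17 -0.85  1.96] w -0.0
shift [ 1.5  0.6 -1.2] rv [-0.007  0.024 -0.002] minrows 0.16
```

Request:
move_arm(series=[[[3.5,0,-0.6,0,0.02,0],[5.4,0,-4.2,0,0.02,0],[7.9,0,-8.6,0,0.02,0],[10.6,0,-11.7,0,0.02,0],[13.6,0,-14.8,0,0.02,0]]])

```text
t: 5.85
tool_pos: [498.3, -213.4, 21.6]
ee_rot: [-0.022, 0.973, 0.084, 0.212]
force: [-5.4, -1.1, 1.4]
gripper_width: -0.003
```

```bash
python3 - <<'E'
from plan import *
im=manip.get_image("top"); zoom(im,(310,170,370,230),8,"pics/g.png",[(rect3(*T,92,188,11.5),(0,255,0))])
im2=manip.get_image("scene"); zoom(im2,(290,190,380,260),8,"pics/h.png")
a=cv2.imread("pics/g.png");b=cv2.imread("pics/h.png");cv2.imwrite("pics/g1.png",cv2.resize(a,(400,400)));cv2.imwrite("pics/h1.png",b)
plan([*loc(T,-147,-5),5],orient(T[2],np.radians(25),1))
E
```

```text
t 5.95 pos [ 499.6 -213.3   22.7] loc [-141.2   -4.5] F [-3.19 -1.63  1.02] q [-0.13 -0.34 -0.64 -0.17 -0.87  1.96] w 0.0
shift [-12.7   0.6  13.6] rv [-0.007  0.004 -0.001] minrows 0.37
```

View pics/g1.png

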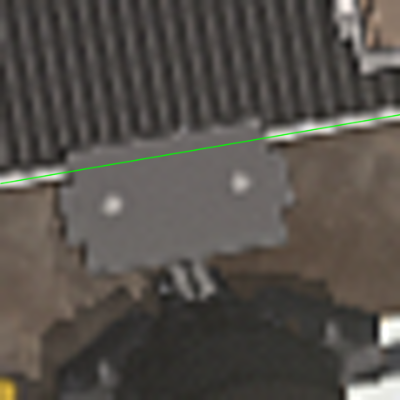

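View pics/h1.png

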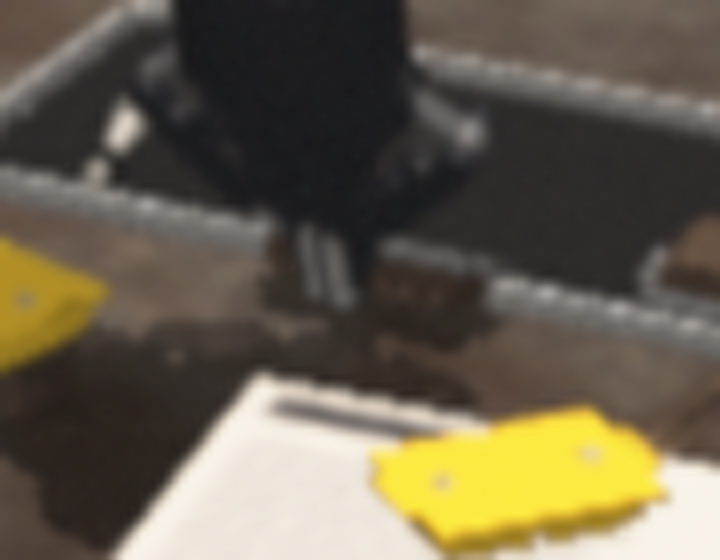

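Request:
move_arm(series=[[[5.5,0,-2.8,0,0,0],[9.0,0,-5.2,0,0,0],[13.5,0,-7.8,0,0,0],[18.4,0,-9.9,0,0,0],[22.6,0,-11.2,0,0,0]]])

```text
t: 6.45
tool_pos: [515.8, -210.5, 42.9]
ee_rot: [-0.022, 0.973, 0.085, 0.214]
force: [-0.4, 0.9, -0.8]
gripper_width: 0.003
```

```bash
python3 - <<'E'
from plan import *
im=manip.get_image("top"); zoom(im,(310,170,370,230),8,"pics/g.png",[(rect3(*T,92,188,11.5),(0,255,0))])
im2=manip.get_image("scene"); zoom(im2,(290,190,380,260),8,"pics/h.png")
a=cv2.imread("pics/g.png");b=cv2.imread("pics/h.png");cv2.imwrite("pics/i.png",np.hstack([cv2.resize(a,(400,400)),cv2.resize(b,None,fx=.555,fy=.555)[:400] if 0 else cv2.resize(b,(400,400))]))
plan([*loc(T,-147,-5),5],orient(T[2],np.radians(25),1))
E
```

```text
t 6.55 pos [ 515.9 -210.6   43.1] loc [-124.6   -4.7] F [-1.29 -0.06 -0.56] q [-0.11 -0.32 -0.59 -0.16 -0.9   1.93] w 0.0
shift [-36.3   0.5  25.2] rv [-0.007  0.003 -0.001] minrows 0.88
```

View pics/i.png

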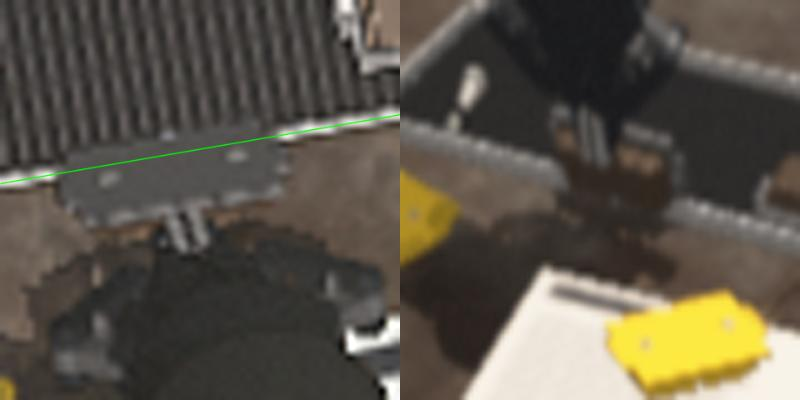

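Request:
move_arm(series=[[[4.9,0,-1.0,0,0,0],[9.4,0,-1.2,0,0,0],[14.5,0,-0.4,0,0,0],[19.5,0,0.8,0,0,0],[24.2,0,2.4,0,0,0]]])

```text
t: 7.05
tool_pos: [539.5, -206.7, 52.1]
ee_rot: [-0.022, 0.973, 0.085, 0.215]
force: [-3.1, 1.0, 6.8]
gripper_width: -0.003
```

```bash
python3 - <<'E'
from plan import *
im=manip.get_image("top"); zoom(im,(310,170,370,230),8,"pics/g.png",[(rect3(*T,92,188,11.5),(0,255,0))])
im2=manip.get_image("scene"); zoom(im2,(290,190,380,260),8,"pics/h.png")
a=cv2.imread("pics/g.png");b=cv2.imread("pics/h.png");cv2.imwrite("pics/i.png",np.hstack([cv2.resize(a,(400,400)),cv2.resize(b,None,fx=.555,fy=.555)[:400] if 0 else cv2.resize(b,(400,400))]))
plan([*loc(T,-147,-5),5],orient(T[2],np.radians(25),1))
E
```

```text
t 7.15 pos [ 539.8 -206.6   52.3] loc [-100.4   -4.9] F [-1.73  0.77  4.32] q [-0.1  -0.27 -0.54 -0.15 -0.89  1.91] w 0.0
shift [-62.2   0.3  23.2] rv [-0.006  0.001 -0.   ] minrows 1.33
```

View pics/i.png

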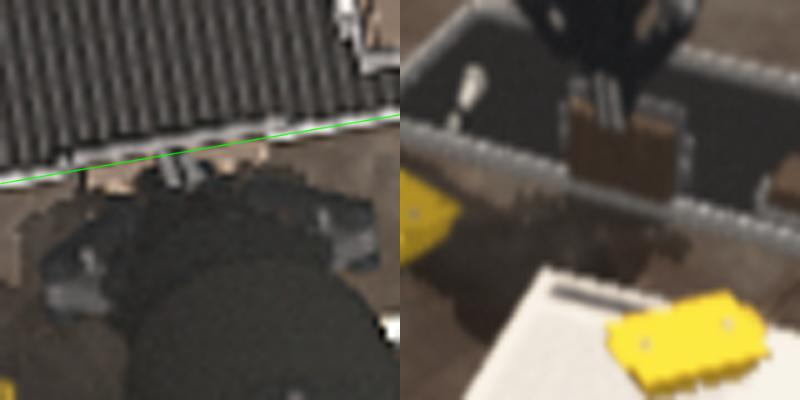

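Request:
move_arm(series=[[[4.1,0,0.8,0,0,0],[8.1,0,1.5,0,0,0],[12.2,0,2.3,0,0,0],[17.6,0,4.8,0,0,0],[23,0,7.4,0,0,0]]])

```text
t: 7.65
tool_pos: [563.8, -202.3, 55.0]
ee_rot: [-0.022, 0.973, 0.085, 0.215]
force: [0.2, 0.4, -0.1]
gripper_width: 0.001
```

```bash
python3 - <<'E'
from plan import *
im=manip.get_image("top"); zoom(im,(310,170,370,230),8,"pics/g.png",[(rect3(*T,92,188,11.5),(0,255,0))])
im2=manip.get_image("scene"); zoom(im2,(290,190,380,260),8,"pics/h.png")
a=cv2.imread("pics/g.png");b=cv2.imread("pics/h.png");cv2.imwrite("pics/i.png",np.hstack([cv2.resize(a,(400,400)),cv2.resize(b,None,fx=.555,fy=.555)[:400] if 0 else cv2.resize(b,(400,400))]))
plan([*loc(T,-147,-5),5],orient(T[2],np.radians(25),1))
E
```

```text
t 7.75 pos [ 563.9 -202.2   54.9] loc [-75.9  -4.7] F [ 0.   -0.68  0.26] q [-0.08 -0.22 -0.49 -0.15 -0.88  1.9 ] w 0.0
shift [-85.5   0.4  15.3] rv [-0.007  0.002 -0.   ] minrows 1.74
```

View pics/i.png

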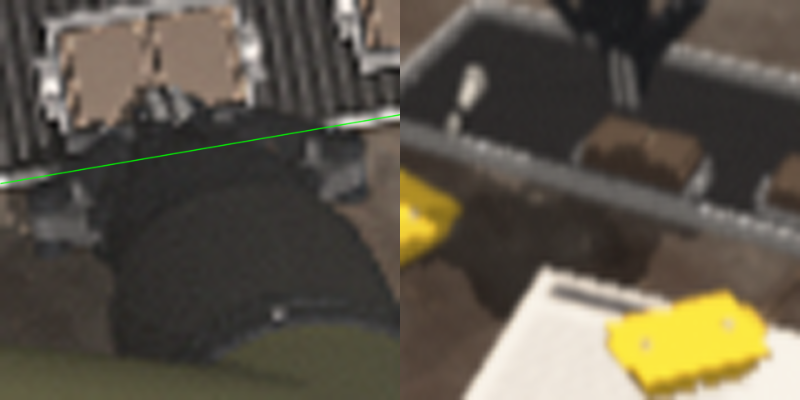

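```bash
python3 - <<'E'
from plan import *
plan([*loc(T,-170,-5),90],orient(T[2],0,1))
E
```

```text
t 7.75 pos [ 563.9 -202.2   54.9] loc [-75.9  -4.7] F [ 0.   -0.68  0.26] q [-0.08 -0.22 -0.49 -0.15 -0.88  1.9 ] w 0.0
shift [-70.6  -0.2 -71.5] rv [-0.006 -0.435  0.001] minrows 2.9
```

Request:
move_arm(series=[[[0,0,-25,0,0,0],[-20,0,-50,0,-0.1,0],[-45,0,-71,0,-0.23,0],[-60,0,-71,0,-0.36,0],[-71,0,-71,0,-0.435,0]]])

```text
t: 8.25
tool_pos: [471.2, -219.2, 90.3]
ee_rot: [-0.002, 0.996, 0.088, -0.002]
force: [-0.3, -0.1, -0.8]
gripper_width: -0.001
```

```bash
python3 - <<'E'
from plan import *
import pickle
im=manip.get_image("top"); pickle.dump(im,open("t2.pkl","wb"))
pad=(*loc(T,-58,-5),.17); m=(*loc(T,-46,-130),.165)
zoom(im,(310,140,410,210),8,"pics/j.png",[(plate(*pad,7),(0,0,255)),(plate(*m,7),(255,0,0))])
plan([*loc(T,-170,-5),90],orient(T[2],0,1))
E
```

```text
t 8.3 pos [ 470.3 -218.8   88.2] loc [-171.    -4.9] F [-2.35  1.22 -1.34] q [-0.05 -0.14 -0.35 -0.   -1.37  1.8 ] w 0.0
shift [ 1.   0.1 -1.8] rv [-0.006  0.009  0.003] minrows 0.08
```

View pics/j.png

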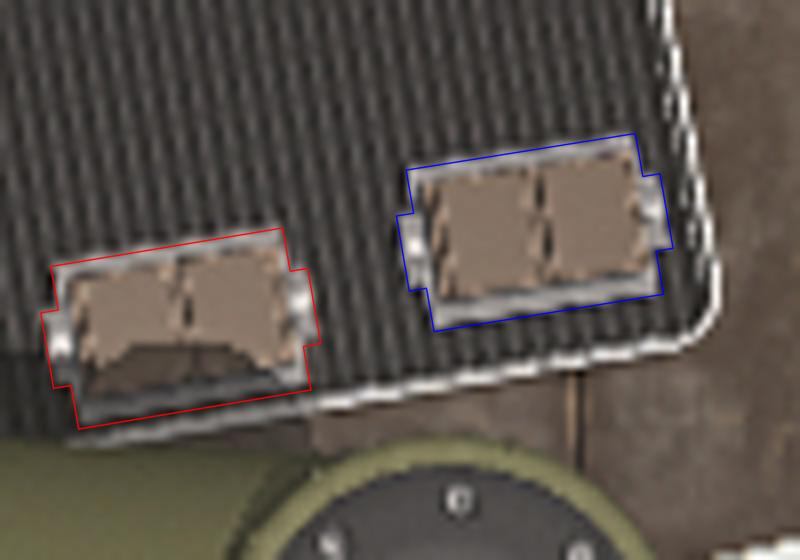

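Request:
move_arm(series=[[[25,0,0,0,0,-0.01],[50,0,10,0,0,-0.01],[69,0,35,0,0,-0.01],[70,0,60,0,0,-0.01],[70,0,70,0,0,-0.01]]])

```text
t: 8.8
tool_pos: [537.1, -205.6, 14.3]
ee_rot: [-0.004, 0.996, 0.093, -0.006]
force: [-0.2, 0.0, 0.3]
gripper_width: -0.002
```

```bash
python3 - <<'E'
from plan import *
im2=manip.get_image("scene"); zoom(im2,(290,180,380,250),8,"pics/h.png")
plan([*loc(T,-90,-5),14.5],orient(.163,0,1))
E
```

```text
t 8.85 pos [ 536.6 -205.8   13.8] loc [-103.4   -3.5] F [-1.27  0.06 -0.77] q [-0.02  0.07 -0.28 -0.01 -1.23  1.78] w 0.0
shift [13.4  1.7 -0.9] rv [-0.008  0.013  0.023] minrows 0.27
```

View pics/h.png

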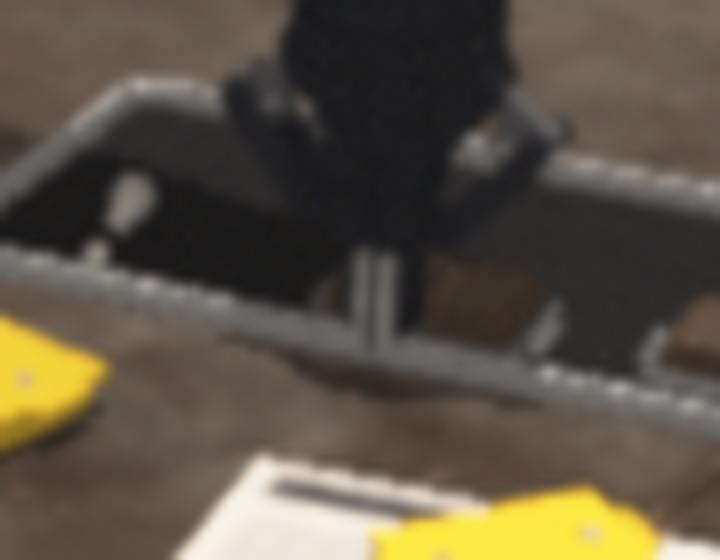

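Request:
move_arm(series=[[[8,1.5,-0.3,0,0.01,0.023],[14,1.5,-0.3,0,0.01,0.023],[19,1.5,-0.3,0,0.01,0.023],[23,1.5,-0.3,0,0.01,0.023],[27,1.5,-0.3,0,0.01,0.023]]])

```text
t: 9.35
tool_pos: [563.7, -202.5, 14.6]
ee_rot: [-0.004, 0.997, 0.082, -0.002]
force: [-2.5, -1.2, 2.5]
gripper_width: 0.003
```

```bash
python3 - <<'E'
from plan import *
im=manip.get_image("top")
pad=(*loc(T,-46,-5),.17); m=(*loc(T,-46,-129),.165)
zoom(im,(310,140,410,210),8,"pics/j.png",[(plate(*m,7),(255,0,0))])
plan([*loc(T,-76,-5),14],orient(.163,0,1))
E
```

```text
t 9.4 pos [ 564.2 -202.3   14.4] loc [-75.6  -4.9] F [-2.21 -0.78  1.44] q [-0.01  0.13 -0.22 -0.01 -1.23  1.75] w 0.0
shift [-0.4  0.2  0.4] rv [-0.008  0.002  0.   ] minrows 0.06
```

View pics/j.png

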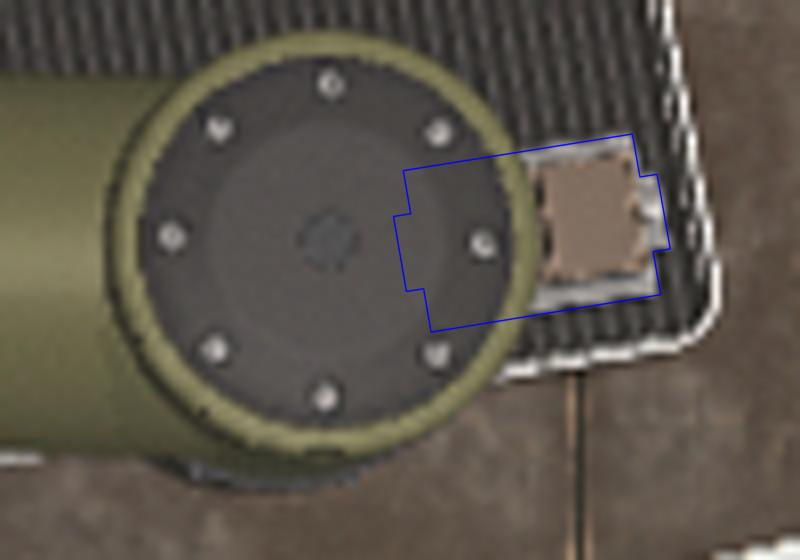

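Request:
move_arm(series=[[[-8,0,-3,0,0,0],[-20,-5,-40,0,0,0],[-50,-25,-65,0,0,0],[-80,-45,-75,0,0,0],[-100,-65,-75,0,0,0]]])

```text
t: 9.9
tool_pos: [454.8, -154.8, 92.4]
ee_rot: [-0.004, 0.997, 0.081, 0.001]
force: [-0.3, 0.6, 0.3]
gripper_width: 0.0
```

```bash
python3 - <<'E'
from plan import *
import pickle
im=manip.get_image("top"); pickle.dump(im,open("t3.pkl","wb"))
pad=(*loc(T,-46,-5),.17); m=(*loc(T,-46,-129),.165)
zoom(im,(310,140,410,210),8,"pics/j.png",[(plate(*m,7),(255,0,0)),(plate(*pad,7),(0,0,255))])
zoom(im,(310,140,410,210),8,"pics/k.png")
plan([*loc(T,-46,70),60],orient(.163,0,1))
E
```

```text
t 9.95 pos [ 452.5 -153.1   91.5] loc [-177.1   62.9] F [2.1  0.01 0.48] q [ 0.09 -0.27 -0.45 -0.01 -1.39  1.65] w -0.01
shift [131.   -8.2  31.8] rv [-0.009 -0.001  0.   ] minrows 2.7
```

View pics/j.png

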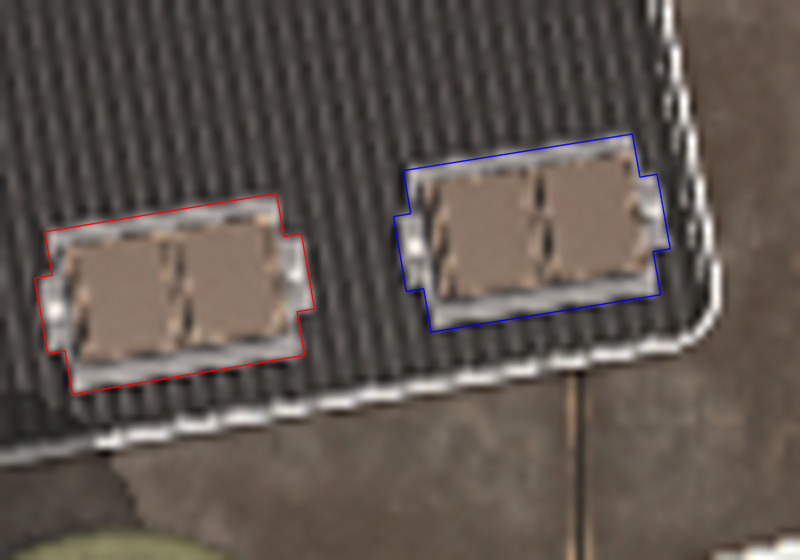

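View pics/k.png

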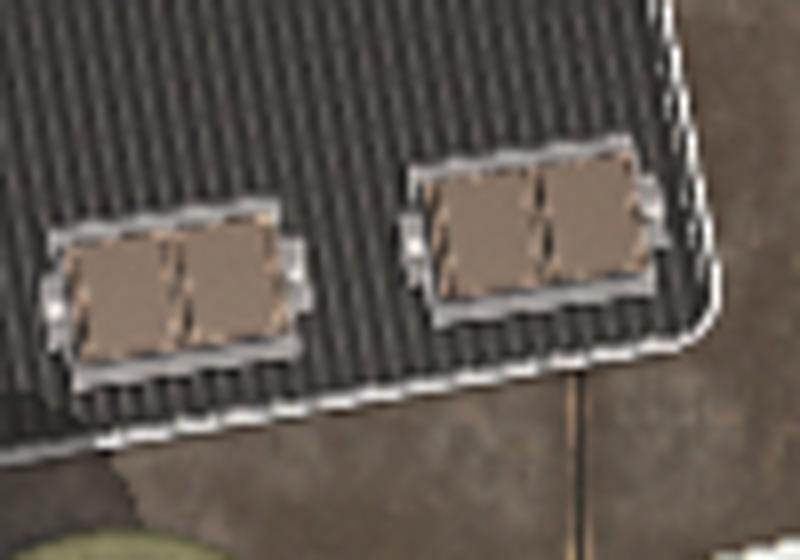

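```bash
cat > rel.py <<'E'
from h import *
def rel(im,name=None):
    px=im["pixels"]; hsv=cv2.cvtColor(px,cv2.COLOR_RGB2HSV)
    x0,y0,x1,y1=300,140,405,212
    c=cv2.resize(px[y0:y1,x0:x1],None,fx=8,fy=8,interpolation=cv2.INTER_CUBIC)
    # plate+lining brightness mask
    hs=cv2.cvtColor(c,cv2.COLOR_RGB2HSV)
    m=((hs[...,0]<20)&(hs[...,1]>35)&(hs[...,2]>95)&(hs[...,2]<170)).astype(np.uint8)*255
    m=cv2.morphologyEx(m,cv2.MORPH_CLOSE,np.ones((21,21))); m=cv2.morphologyEx(m,cv2.MORPH_OPEN,np.ones((41,41)))
    out=[]
    # only inside tray
    cs,_=cv2.findContours(m,cv2.RETR_EXTERNAL,cv2.CHAIN_APPROX_NONE)
    for k in cs:
        if cv2.contourArea(k)<8000: continue
        P=k[:,0]/8.-.4375+[x0,y0]; w=unproj(im,P,20)[:,:2]
        cc=w.mean(0)
        l=inv(T,*w.mean(0))
        if abs(l[0])>90: continue
        q=np.array([inv(T,*p) for p in w]).astype(np.float32)
        (cx,cy),(a,b),ang=cv2.minAreaRect(q)
        if a>b: a,b=b,a; ang+=90
        ang=(ang+90)%180-90
        M=cv2.moments(q.reshape(-1,1,2)); 
        pa=.5*np.arctan2(2*M["mu11"],M["mu20"]-M["mu02"]); yaw=pa-np.pi/2 if pa>0 else pa+np.pi/2
        out.append((M["m10"]/M["m00"],M["m01"]/M["m00"],yaw,a,b)); print(np.round(out[-1],3))
    if name: cv2.imwrite(name,m)
    out.sort(key=lambda o:o[1])
    A,B=out[0],out[-1]
    d=np.array(B[:2])-A[:2]; c,s=np.cos(A[2]),np.sin(A[2])
    print("pad rel mate: x",round(c*d[0]+s*d[1],2),"y",round(-s*d[0]+c*d[1],2),"gap",round(-s*d[0]+c*d[1]-92,2),"dyaw",round(B[2]-A[2],3))
E
python3 - <<'E'
import pickle
from rel import *
rel(pickle.load(open("t3.pkl","rb")),"pics/m.png")
rel(pickle.load(open("t2.pkl","rb")))
E
```

```text
[-4.5924e+01 -5.1010e+00 -2.7000e-02  4.1926e+01  7.2552e+01]
[-4.52020e+01 -1.29008e+02 -1.40000e-02  4.15100e+01  7.28430e+01]
pad rel mate: x -2.46 y 123.88 gap 31.88 dyaw -0.013
[-51.889  -7.24   -0.104  35.817  72.901]
[-4.5181e+01 -1.2903e+02 -1.3000e-02  4.1507e+01  7.2684e+01]
pad rel mate: x -8.27 y 121.69 gap 29.69 dyaw -0.091
```

View pics/m.png

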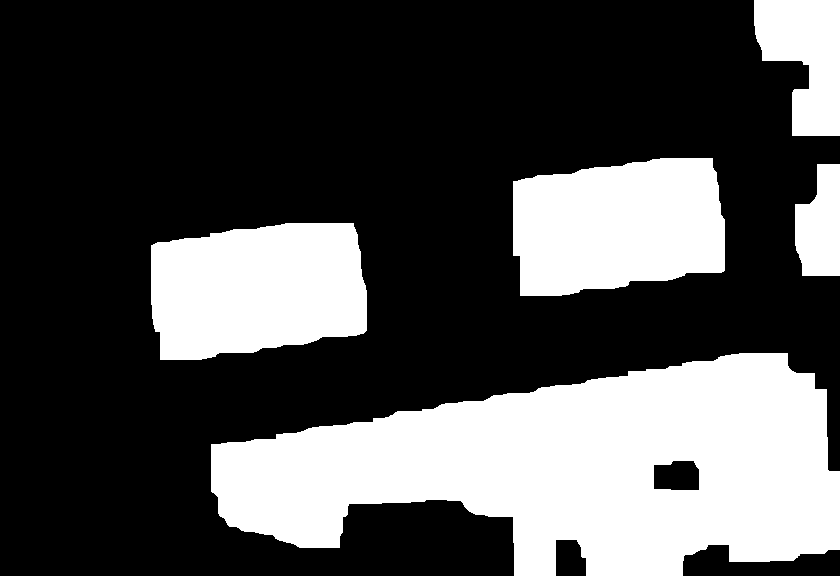

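Request:
move_arm(series=[[[40,-2,0,0,0,0],[85,-4,5,0,0,0],[125,-5,20,0,0,0],[131,-5,55,0,0,0],[131,-5,75,0,0,0]]])

```text
t: 10.45
tool_pos: [580.7, -125.4, 13.5]
ee_rot: [-0.005, 0.997, 0.082, -0.001]
force: [-0.1, -0.7, -1.0]
gripper_width: 0.002
```

```bash
python3 - <<'E'
from plan import *
manip.get_image("scene");im2=manip.get_image("scene"); zoom(im2,(280,180,380,240),8,"pics/h.png")
plan([*loc(T,-46,64),4.5],orient(.16,0,1))
plan([*loc(T,-46,36),4.5],orient(.16,0,1))
E
```

```text
t 10.55 pos [ 578.5 -125.9   12.7] loc [-48.3  67.9] F [-0.38  0.41 -0.69] q [ 0.12  0.11 -0.24 -0.01 -1.22  1.62] w 0.0
shift [2.4 4.  8.1] rv [-0.011  0.005  0.003] minrows 0.19
t 10.55 pos [ 578.5 -125.9   12.7] loc [-48.3  67.9] F [-0.38  0.41 -0.69] q [ 0.12  0.11 -0.24 -0.01 -1.22  1.62] w 0.0
shift [ 2.7 32.   7.8] rv [-0.011  0.005  0.003] minrows 0.66
```

View pics/h.png

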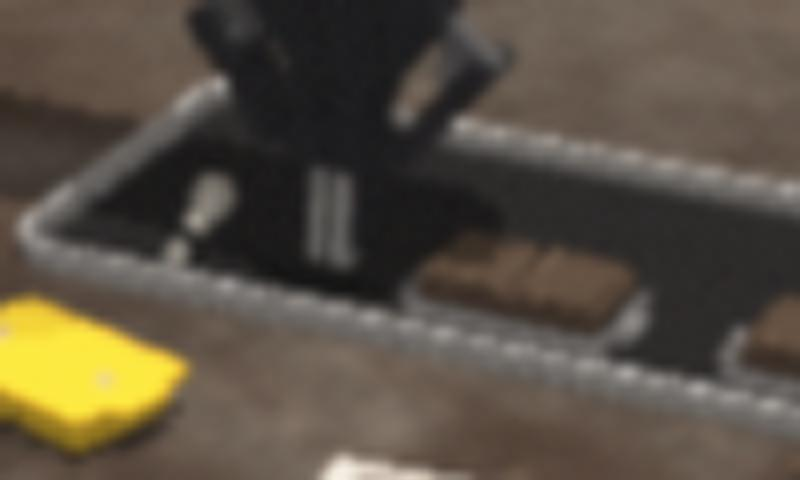

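Request:
move_arm(series=[[[2.5,1,5,0,0,0],[2.5,7,8,0,0,0],[2.5,15,8,0,0,0],[2.5,23,8,0,0,0],[2.5,30,8,0,0,0]]])

```text
t: 11.05
tool_pos: [586.5, -155.5, 5.5]
ee_rot: [-0.005, 0.997, 0.081, -0.002]
force: [-0.5, 3.5, 2.9]
gripper_width: 0.002
```

```bash
python3 - <<'E'
from plan import *
im2=manip.get_image("scene"); zoom(im2,(280,180,400,250),6,"pics/h.png")
plan([*loc(T,-46,34),4.5],orient(.16,0,1))
E
```

```text
t 11.1 pos [ 586.5 -156.4    5.4] loc [-45.7  36.5] F [ 0.74 -0.03 -0.37] q [ 0.06  0.16 -0.21 -0.01 -1.21  1.67] w -0.0
shift [-0.2  2.5  0.9] rv [-0.011  0.003  0.002] minrows 0.08
```

View pics/h.png

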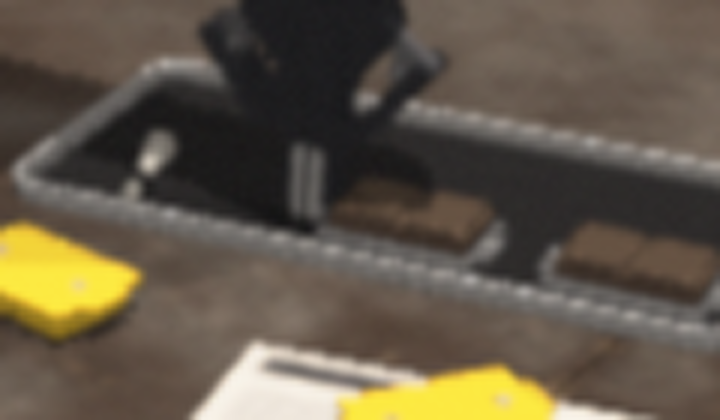

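Request:
move_arm(series=[[[0,-8,-2,0,0,0],[-8,-15,-40,0,0,0],[-45,-18,-70,0,0,0],[-90,-18,-80,0,0,0],[-130,-18,-80,0,0,0]]])

```text
t: 11.6
tool_pos: [455.3, -160.5, 88.4]
ee_rot: [-0.005, 0.997, 0.081, -0.0]
force: [-0.1, 0.0, 0.8]
gripper_width: 0.001
```

```bash
python3 - <<'E'
from plan import *
from rel import rel
manip.get_image("scene")
im=manip.get_image("top"); zoom(im,(310,140,410,210),8,"pics/k.png")
rel(im)
plan([*loc(T,-100,-28),20],orient(.16,0,1))
E
```

```text
[-4.5448e+01 -1.4796e+01 -1.5000e-02  4.1730e+01  7.2897e+01]
[-4.52160e+01 -1.29031e+02 -1.30000e-02  4.15130e+01  7.28010e+01]
pad rel mate: x -1.69 y 114.22 gap 22.22 dyaw -0.003
t 11.7 pos [ 452.8 -160.6   87. ] loc [-178.1   55.4] F [ 0.73 -0.15 -0.06] q [ 0.07 -0.25 -0.45 -0.01 -1.38  1.66] w 0.0
shift [79.2 83.2 66. ] rv [-0.011  0.001  0.002] minrows 2.65
```

View pics/k.png

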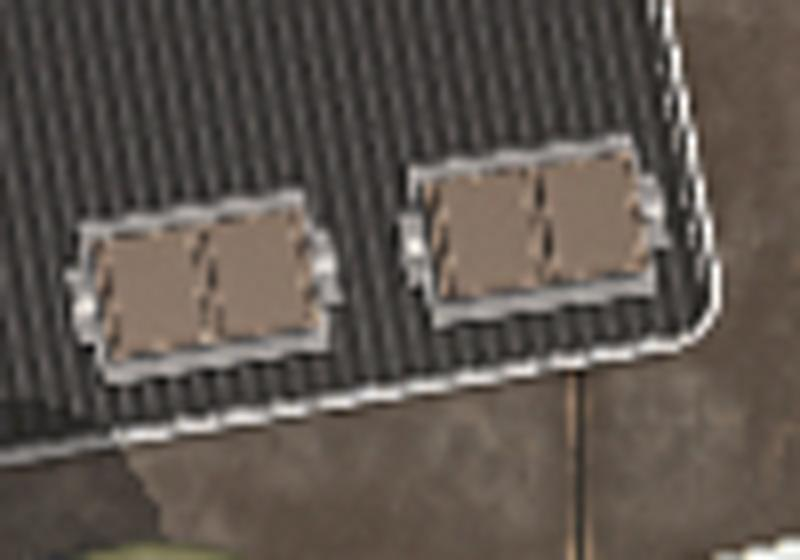

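```bash
python3 - <<'E'
from plan import *
plan([*loc(T,-45.5,46),14],orient(.16,0,1))
E
```

```text
t 11.7 pos [ 452.8 -160.6   87. ] loc [-178.1   55.4] F [ 0.73 -0.15 -0.06] q [ 0.07 -0.25 -0.45 -0.01 -1.38  1.66] w 0.0
shift [132.8   8.6  72.8] rv [-0.011  0.001  0.002] minrows 3.03
```

Request:
move_arm(series=[[[40,2,0,0,0,0],[85,4,5,0,0,0],[125,6,20,0,0,0],[132,6,55,0,0,0],[132,6,73,0,0,0]]])

```text
t: 12.2
tool_pos: [583.7, -143.6, 10.0]
ee_rot: [-0.006, 0.997, 0.081, -0.003]
force: [-1.1, 0.7, -0.1]
gripper_width: -0.001
```

```bash
python3 - <<'E'
from plan import *
manip.get_image("scene");manip.get_image("scene")
plan([*loc(T,-45.5,24),5],orient(.16,0,1))
E
```

```text
t 12.3 pos [ 581.9 -144.     9.8] loc [-48.1  49.6] F [-0.41  0.24 -0.53] q [ 0.08  0.14 -0.22 -0.01 -1.23  1.65] w 0.0
shift [ 3.  25.6  4.4] rv [-0.012  0.008  0.002] minrows 0.52
```

Request:
move_arm(series=[[[2.5,3,4.4,0,0,0],[2.5,9,4.4,0,0,0],[3,15,4.4,0,0,0],[3.3,21,4.4,0,0,0],[3.6,25.6,4.4,0,0,0]]])

```text
t: 12.8
tool_pos: [590.2, -169.0, 6.2]
ee_rot: [-0.006, 0.997, 0.081, -0.003]
force: [-1.4, 2.8, 3.2]
gripper_width: -0.001
```

Request:
move_arm(series=[[[0,-8,-2,0,0,0],[-8,-15,-40,0,0,0],[-45,-18,-70,0,0,0],[-90,-18,-80,0,0,0],[-130,-18,-80,0,0,0]]])

```text
t: 13.3
tool_pos: [459.2, -173.2, 89.7]
ee_rot: [-0.005, 0.997, 0.081, -0.001]
force: [-0.1, 0.3, 0.7]
gripper_width: 0.001
```

```bash
python3 - <<'E'
from plan import *
from rel import rel
manip.get_image("scene")
im=manip.get_image("top"); zoom(im,(250,110,450,255),4,"pics/k.png"); zoom(im,(310,140,410,210),8,"pics/k2.png")
rel(im)
plan([*loc(T,-100,-28),20],orient(.16,0,1))
E
```

```text
[-4.5125e+01 -2.8150e+01 -2.5000e-02  4.1700e+01  7.3082e+01]
[-4.5207e+01 -1.2907e+02 -1.7000e-02  4.1538e+01  7.2922e+01]
pad rel mate: x -1.64 y 100.91 gap 8.91 dyaw -0.008
t 13.4 pos [ 456.7 -173.4   88.3] loc [-176.5   42.2] F [ 0.68  0.37 -0.66] q [ 0.04 -0.23 -0.42 -0.01 -1.38  1.69] w -0.0
shift [77.7 70.  67.2] rv [-0.012  0.003  0.   ] minrows 2.49
```

View pics/k.png

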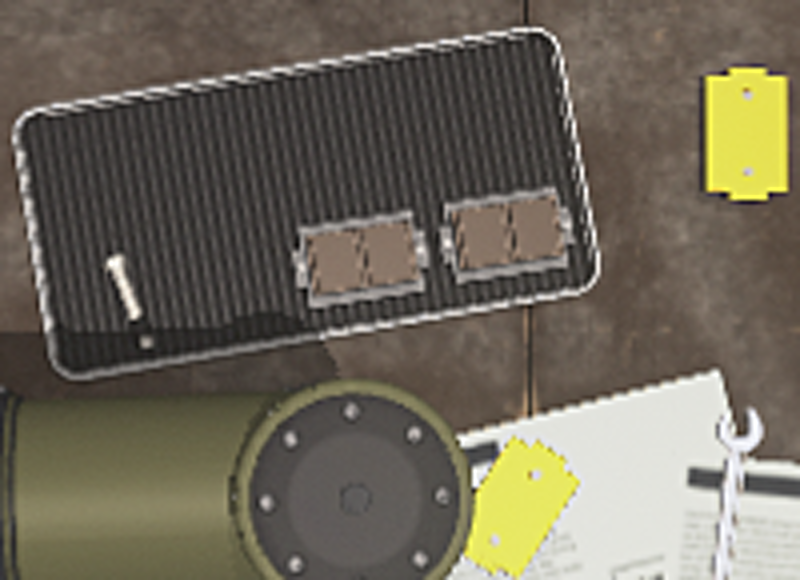

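View pics/k2.png

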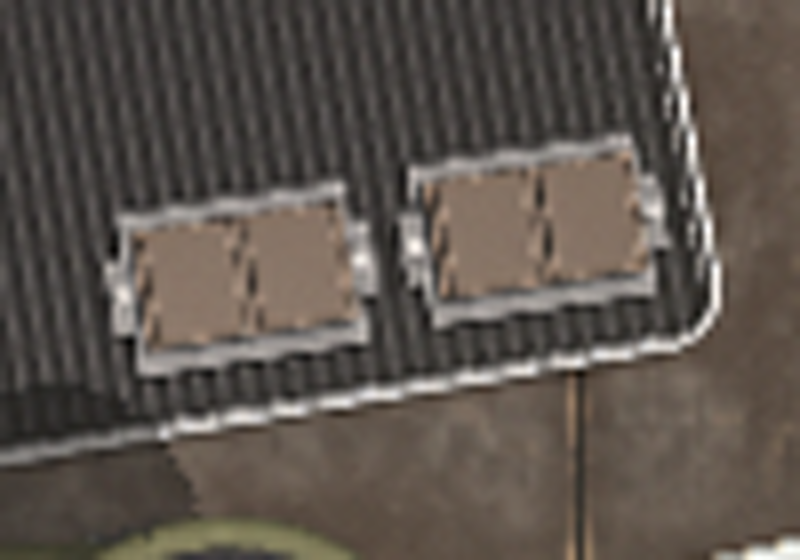

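```bash
python3 - <<'E'
from rig import manip
s=manip.get_state(); print(s["t"],s["qd"].round(3))
print(manip.sign_off())
E
```

```text
13.4 [ 0.011  0.09   0.076  0.007  0.039 -0.007]
the job is handed in; nothing more can be done
None
```

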